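# Clamp a glued edge strip with a trigger clamp

## Robot

A 7-joint arm with a two-finger parallel gripper is mounted at the origin on a cart in front of the work surface, level with it; the furniture and walls round the work are solid. World frame = base frame: x ahead of the robot, y to its left, z up, the work surface at z = 0. Lengths are in m, angles in rad, forces in N, time in s.
With the tool pointing down it reaches from about 0.4 to 0.85 m from the base axis. Payload 10.4 kg.
Tool frame: the origin (TCP) lies at the centre of the arm's flange, where the gripper is bolted on; the fingertips stand 182 mm ahead of it and the grasp point (between the pads) lies r.grasp_offset ahead of it (r.grasp_offset is the distance from the TCP to the grasp point, in m); z points along the fingers, y is the line along which they close (so a half turn about z gives the same grasp; the last joint's range is limited). The gripper opens to 87 mm and grips with 3 to 60 N. Pads are 19 mm wide; open, the fingers measure 117 mm over their backs; the gripper's body (75 mm by 190 mm) begins 51 mm behind the grasp point.
Start: joints at [1.299, 0.332, -0.065, 1.46, 0.022, 1.35, -0.088], TCP at [0.154, -0.606, 0.405] pointing down, gripper open.
Joint ranges: [-2.6, 2.6], [-0.5, 2.12], [-1.47, 1.34], [0.16, 2.42], [-1.27, 4.41], [0.06, 2.06], [-2.6, 2.6]. Speed limits (rad/s): [2.22, 2.22, 2.79, 2.79, 3.14, 3.14, 3.14].

## Interface

Orientations are given as a unit quaternion [x, y, z, w].
In Python, from bench import status, vision, job, spotter, r gives the robot as it stands. The module is installed in compiled form; this text tells all that it offers.
- The arm moves only by the tool play_rows, never from a script. Its argument "series" is a list of rows, each a list of 6 numbers: the shift along the tool's x, y, z each as a share of 150 mm, from -1 to 1, then the turn, a rotation vector about the tool's x, y, z each as a share of 30 degrees, from -1 to 1. In form: [[x, y, z, ax, ay, az], ...]. A call has 1 to 5 rows; each row is the pose to reach, as a shift and turn from the pose commanded when the call began, along the tool's axes at that moment; what a row does not reach only later rows make up. A row lasts 1/10 s, in which the tool goes at most 50 mm and 8.59 degrees, less where a joint would pass 70% of its speed; a pose out of reach is approached as far as the arm can. A call with a number of a shift or a turn outside -1 to 1 is refused whole. A call with a gripper value outside its range is refused whole. "fingers" is the opening, from -1 (shut) to 1 (fully open), set as the call begins (left out, the last holds). The fingers move at their own pace and stop on an object; "squeeze" is the grip in N (left out, the last holds). Time passes only in rows, so rows that repeat a pose let the fingers close. It gives the time, the measured TCP pose, the force, the opening and the grip force at its end, in the units of the state.
- status.read_state(): the state, without advancing time (a new reading comes with each control period).
- vision.camera(name): name is "scene" or "side" or "wrist"; returns the picture (400x640x3 uint8, blue, green, red); there is no depth.
- vision.calibration(name): a dict with "fx", "fy", "cx", "cy" (pixels), "rvec" (rotation vector, rad) and "tvec" (3), from world to camera coordinates, as OpenCV has them; the wrist camera has in their place "T_tool_cam" (4x4, takes a point from camera to tool coordinates, whose origin is the TCP and whose axes are the flange's). Camera axes: x right, y down, z forward; pixel columns grow to the right and rows downward; lengths in m; the calibration is good to about 2 mm. A picture is of the moment at which its call begins: read the wrist's pose just before it. calibration takes no time and is no camera call.
- job.close_job(): hands the job in; it is judged then, once.
Trained networks look in the newest picture that a camera, given by its name, has taken for a name from the list of things; names that differ only in an ending like _2 or _b are one class to them, and where a whole thing is asked for, a point or a joint stands for the part that bears it (a point fixed in the world has none). Each returns a list of dicts, best first, with "conf" (0 to 1); they miss things now and then, are a little off and sometimes report something else, mostly with a low value. They report only what shows in the picture. A call takes as long as a camera call. They do not tell look-alikes from the thing itself.
- spotter.boxes_of(camera, name): "point" ([x, y, z] in m, in world coordinates, good to about 4 mm: the middle of the surface that is visible of it).
- spotter.regions_of(camera, name): "pixels" (400x640 bool, what is visible of it).
The state is a dict: "time": time; "joint_positions": joint angles; "joint_vel": joint speeds; "joint_torque": joint torques, N m; "ee_pos": TCP position; "eef_rot": TCP orientation; "ft_force": force on the tool from outside, world axes, zero at the start; "torque": the same for the moment, N m; "width": finger opening in m; "grip_force": force on a finger pad.
Only numpy, scipy, OpenCV 4.12 (cv2) and the standard library are available. Lean on these libraries where they do the work, as an engineer would, in place of code of your own. Each camera call takes 0.05 s, during which the arm holds its last target. There are 200 camera calls.

## Task

The edge strip of the small wooden board has just been glued and lies loose in the gluing jig. Swing the hinged steel hasp all the way down over its staple so that the joint cannot buckle up, then pump the orange clamp's trigger until its pad has pushed the strip tight against the board and the board against the end stop. Move the parts only by the trigger (do not push the rod or the wood by hand), press firmly without crushing the soft wood, leave the other things on the washer alone, and finish while still holding the trigger squeezed to keep the joint under pressure.

Things in the scene. Friction and masses are not known exactly. Their poses are not given: they have to be found in the camera images.
- jig: Gluing jig screwed to the washer's top. Origin on that top under the jig's middle; z up, y = the clamp's push direction (robot's left at yaw 0), x away from the robot; yaw within 0.22 rad. In its mm: clamp axis x 0, z 25; plywood base 15 thick, x -84 to 96, y -21 to 161, narrowing to x +-38, y -155 to -15 under the clamp; orange housing x +-34, y -144 to -64, top z 45.
- end_stop (a point): Middle of the wooden end stop's inner face, at jig (0, 136.5, 25) mm, towards which the clamp pushes. Two wooden fences, inner faces at jig x -62 and 62 mm, y -15 to 135 mm, tops at z 33 mm, guide the wood on its way there.
- handle (a point): Middle of the clamp's fixed orange handle, a bar at jig x -120 to -30, y -128 to -112, z 11 to 39 mm, which overhangs the bare washer top. It does not move; the trigger is squeezed towards it.
- grip_point (a point): Best point to squeeze from above, fingers down, closing along the jig's y: jig (-75, -111, 25) mm, midway over handle plus fully squeezed trigger. They measure 50 mm over all when released, 34 mm squeezed. Centred here and opened 75 mm or more, the fingers push the trigger through its stroke and meet the handle at its end.
- trigger_lever: Black ribbed grip of the trigger, about 80 x 12 x 26 mm, beside the handle on the pad's side, over the bare washer top. Origin: the trigger's pivot at jig (-22, -100, 25) mm, axes as the jig's when released; the grip runs from 26 to 105 mm off the pivot, then 0.26 rad from -x towards +y, 6 mm to either side, 13 mm above and below. Along the jig's -x when squeezed.
- trigger (a joint): Trigger angle, rad: 0 released, 0.26 fully squeezed (stop; up to 0.28 if squeezed hard); return spring 1 to 2 N. A full stroke moves the rod 7 to 11 mm (5 mm rack teeth); let go, the pawl slips back and the rod stays: 3 to 5 strokes. A stroke stopping under 0.235 means the pad is pressing, with about 1.4 x the squeeze at the grip point less 4 N: squeezing with 10 to 25 N is right.
- push_rod: Steel push rod through the orange housing with a black pad 56 x 18 mm (x, z) on its front. Axes as the jig's; its origin is the jig's origin shifted by the travel along the jig's y, 0 to 55 mm (0 to 20 mm at the start). 4 N of friction keeps it where it is left, so the full pressure lasts only while the trigger is held.
- pad_face (a point): Centre of the pad's front face: jig (0, -40 + travel, 25) mm. The joint is closed when it reaches jig y = 6.5 mm.
- hasp (a joint): Hasp angle, rad: 0 lying flat over the wood with the staple through its slot; grows as it swings up and away, to 1.9; starts at 1.35 to 1.7, about upright. The hinge is stiff (a push of about 1.5 N at the tab) and the hasp stays where it is left.
- hasp_hinge (a point): Hinge axis of the hasp on the far fence, at jig (82, 35, 38.5) mm; the axis runs along the jig's y.
- hasp_tab (a point): Middle of the red finger tab at the hasp's free end, 186 mm from the hinge axis; the tab is 36 mm long along the hasp, 24 mm wide along the jig's y, 8 mm thick, and can be pinched by its edges from above. The hasp is a steel strap 24 x 4 mm. When down, the tab lies at jig (-104, 35, 38.5) mm over the bare washer top.
- staple (a point): Top of the steel staple on the near fence, at jig (-68, 35, 55.5) mm, which passes through the hasp's slot when the hasp is down.
- strip: Light wooden edge strip, 120 x 30 x 20 mm (jig x, y, z), loose across the jig between the fences, 3 to 16 mm short of the board. Origin at the middle of its end face nearest the robot; its own z runs along its length (jig +x). The soft wood is crushed above about 50 N; 10 to 40 N is right.
- strip_mid (a point): Centre of the strip.
- board: Small brown wooden board with a hanging hole, 120 x 100 x 20 mm (jig x, y, z), loose between the strip and the end stop, 0 to 4 mm short of the stop; origin at the middle of its underside, axes as the jig's.
- glass_jar: Clear glass jar, 88 mm diameter, 138 mm high, on the washer behind the jig; origin in the middle of its underside. To be left alone.
- dropper_bottle: Small brown dropper bottle, 33 mm diameter, 102 mm high, on the washer behind the jig; origin in the middle of its underside. To be left alone.
- pepper: Pepper shaker, 44 mm diameter, 90 mm high, on the washer behind the jig; origin in the middle of its underside. To be left alone.
Not all that is in view belongs to the job. Of the things shaped like the board, the brown one is meant.

How it is judged:
On the way, in this order (a step that is already met when the one before it is completed fails the run):
1. the hasp is swung all the way down over its staple (0.06 rad or less) before the clamp presses (value of joint hasp below 0.06 rad and contact force between strip and board below 1 N), for 0.2 s.
2. the pad, driven by the trigger, has brought the strip against the board (value of joint hasp below 0.06 rad and contact force between strip and board above 2 N and contact force between the fingers and trigger_lever above 1 N), for 0.1 s.
At the end, for the whole second after the job is handed in: The hasp is down (0.06 rad or less), the strip lies flat and square (0.03 rad) against the board (gap under 2 mm) and the board against the end stop (under 2 mm), the joint is pressed with 7 to 50 N, and the fingers are still squeezing the trigger with more than 3 N (value of joint hasp below 0.06 rad and contact force between strip and board between 7 and 50 N and y of strip_mid in the frame of board above -0.067 m and y of board in the frame of jig above 0.0845 m and angle between the z axis of strip and the x axis of jig, either way round below 0.03 rad and height (world z) of strip_mid below 0.029 m and height (world z) of board below 0.019 m and value of joint trigger above 0.02 rad and contact force between the fingers and trigger_lever above 3 N); the arm keeps its last pose, push and grip.
It fails at once if the joint is pressed with more than 60 N: the soft wood is crushed (contact force between strip and board above 60 N).
It fails at once if the robot pushes the rod, the strip or the board by hand (contact force between any of the arm, the fingers and push_rod above 2 N or contact force between any of the arm, the fingers and strip above 2 N or contact force between any of the arm, the fingers and board above 2 N).
It fails at once if a bystander is moved by more than 30 mm or tipped (distance of any of glass_jar, dropper_bottle, pepper from where it was at the start of the episode above 0.03 m or angle between any of glass_jar, dropper_bottle, pepper's own z axis and vertical above 0.3 rad).
It also fails if it takes over 64 s, if anything falls off the work surface, if the arm or the gripper's body presses on something with over 40 N, if the wrist force passes 120 N, or if a joint passes its speed limit or range.

## Working session

There is one attempt and no reset: what is moved stays moved. The work goes in short steps, Python scripts to look and compute and a tool call to move; the robot and the scene stay as the last step left them, time stands still between calls to the robot, and variables do not carry over. Pictures are saved under pics/ and viewed, at most 10 in all, crops included, and the job is handed in when it is done.

Besides the shell and the picture viewer there is one more tool, called after "Call:" as a command line: name --pt "numbers of a row" for each row, then --argument value for the rest. play_rows: Moves the arm, as the interface text tells. Shift numbers are shares of 150 mm and turn numbers shares of 30 degrees, none past 1 either way. Its arguments: {"type":"object","properties":{"series":{"type":"array","items":{"type":"array","items":{"type":"number"}}},"fingers":{"type":"number"},"squeeze":{"type":"number"}},"required":["series"]}

```bash
mkdir -p pics; python3 - <<'E'
from bench import status, vision, job, spotter, r
import cv2
import numpy as np
for c in ("scene","side"):
    im=vision.camera(c); cv2.imwrite(f"pics/{c}0.png",im)
    for n in ("jig","hasp_tab","trigger_lever","board","strip","push_rod","hasp"):
        try: print(c,n,[(np.round(d["point"],3),round(d["conf"],2)) for d in spotter.boxes_of(c,n)][:3])
        except Exception as e: print(n,e)
s=status.read_state(); print(s, r.grasp_offset)
for c in ("scene","side"): print(vision.calibration(c))
print(vision.calibration("wrist"))
E
```

```text
scene jig [(array([ 0.535, -0.007,  0.029]), 0.63)]
scene hasp_tab [(array([0.613, 0.003, 0.15 ]), 0.64), (array([ 0.537, -0.038,  0.038]), 0.59), (array([0.655, 0.013, 0.053]), 0.39)]
scene trigger_lever [(array([ 0.482, -0.142,  0.037]), 0.57), (array([ 0.554, -0.072,  0.029]), 0.53), (array([ 0.644, -0.111,  0.081]), 0.5)]
scene board [(array([0.753, 0.19 , 0.021]), 0.68), (array([ 0.646, -0.115,  0.083]), 0.67), (array([0.52 , 0.043, 0.036]), 0.61)]
scene strip [(array([ 0.536, -0.032,  0.039]), 0.75)]
scene push_rod [(array([ 0.558, -0.073,  0.027]), 0.62)]
scene hasp [(array([0.604, 0.004, 0.157]), 0.69), (array([ 0.555, -0.071,  0.032]), 0.44)]
side jig [(array([ 0.539, -0.103,  0.029]), 0.58)]
side hasp_tab [(array([ 0.613, -0.001,  0.153]), 0.7), (array([ 0.538, -0.101,  0.027]), 0.24)]
side trigger_lever [(array([ 0.483, -0.149,  0.032]), 0.76)]
side board [(array([0.528, 0.029, 0.035]), 0.97), (array([0.767, 0.158, 0.016]), 0.69), (array([ 0.542, -0.104,  0.032]), 0.58)]
side strip [(array([ 0.538, -0.044,  0.039]), 0.72)]
side push_rod [(array([ 0.558, -0.085,  0.033]), 0
[... 1038 characters left out ...]
0.3607252 , 0.55157721])}
{'fx': 468.3884737420555, 'fy': 468.3884737420555, 'cx': 317.16727291929556, 'cy': 199.00392789933773, 'rvec': array([ 2.12275206, -0.41339505,  0.24335237]), 'tvec': array([-0.55242995,  0.19588181,  0.77854399])}
{'fx': 311.79510548597574, 'fy': 311.79510548597574, 'cx': 320.17510271718334, 'cy': 196.3755823386425, 'T_tool_cam': array([[ 2.88964979e-04, -9.58158438e-01, -2.86238229e-01,
         7.85079755e-02],
       [ 9.99999954e-01,  3.02225392e-04, -2.14801656e-06,
        -4.53544425e-04],
       [ 8.85666013e-05, -2.86238216e-01,  9.58158482e-01,
         1.92684851e-02],
       [ 0.00000000e+00,  0.00000000e+00,  0.00000000e+00,
         1.00000000e+00]])}
```

View pics/scene0.png

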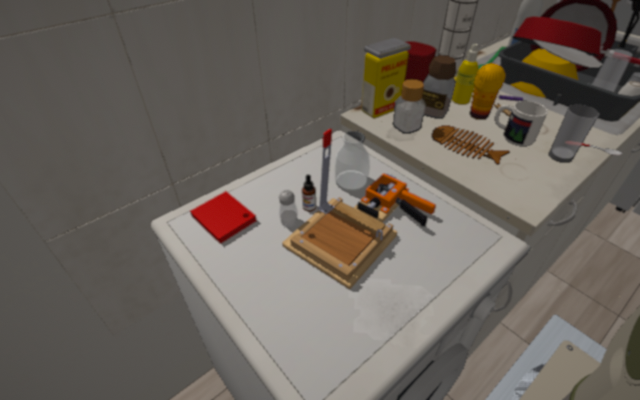

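View pics/side0.png

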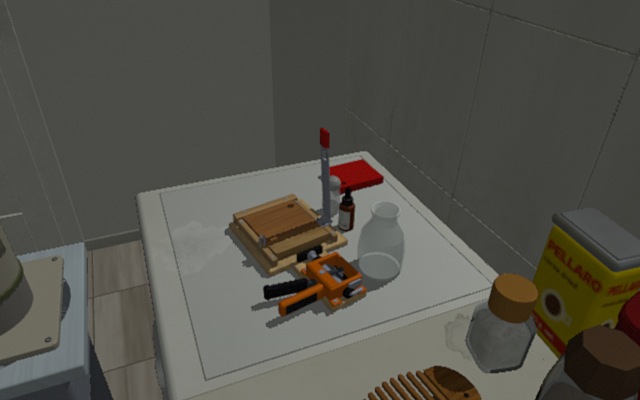

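The scene view shows the hasp upright (red tab at 327,139), the clamp at about (400,200), and the board and jig at about (345,240). The side view shows the tab at (325,137) and the black trigger at (288,289). Nearby are the jar, bottle and pepper. The networks put the jig at about (0.545, -0.053) with yaw about 0.2. I'll move in for a wrist view.

Call:
play_rows --pt "0 0 -0.3 0 0 0" --pt "0.3 -0.3 -0.4 0 0 0" --pt "0.5 -0.5 -0.4 0 0 0" --pt "0.7 -0.7 -0.4 0 0 0" --pt "0.9 -0.9 -0.4 0 0 0" --fingers 1 --squeeze 8

```text
time: 1.3
ee_pos: [0.2528, -0.4393, 0.4652]
eef_rot: [0.992, 0.125, 0.0, 0.0]
ft_force: [0.1, -0.7, 0.6]
width: 0.087
grip_force: 0.0
```

Call:
play_rows --pt "0.2 -0.2 0 0 0 0" --pt "0.4 -0.4 0 0 0 0" --pt "0.6 -0.6 0 0 0 0" --pt "0.8 -0.8 0 0 0 0" --pt "0.9 -0.9 0 0 0 0"

```text
time: 1.8
ee_pos: [0.3508, -0.2742, 0.4652]
eef_rot: [0.992, 0.126, 0.0, 0.0]
ft_force: [0.3, -1.2, 1.1]
width: 0.0866
grip_force: 0.0
```

Call:
play_rows --pt "0.2 -0.2 0 0 0 0" --pt "0.4 -0.4 0 0 0 0" --pt "0.6 -0.6 0 0 0 0" --pt "0.8 -0.8 0 0 0 0" --pt "0.9 -0.85 0 0 0 0"

```text
time: 2.3
ee_pos: [0.4498, -0.1164, 0.4653]
eef_rot: [0.992, 0.127, 0.001, 0.0]
ft_force: [-0.1, -0.5, 0.3]
width: 0.0869
grip_force: 0.0
```

```bash
cat > h.py <<'E'
import numpy as np, cv2
from scipy.spatial.transform import Rotation as R
from bench import status, vision, job, spotter, r
def cam(name, s=None):
    """world->camera (Rm,t) and K"""
    c=vision.calibration(name); K=np.array([[c["fx"],0,c["cx"]],[0,c["fy"],c["cy"]],[0,0,1]])
    if name=="wrist":
        T=np.eye(4); T[:3,:3]=R.from_quat(s["eef_rot"]).as_matrix(); T[:3,3]=s["ee_pos"]
        W=np.linalg.inv(T@c["T_tool_cam"]); return W[:3,:3],W[:3,3],K
    return R.from_rotvec(c["rvec"]).as_matrix(),np.array(c["tvec"]),K
def proj(P,C):
    Rm,t,K=C; q=(np.atleast_2d(P)@Rm.T+t)@K.T; return q[:,:2]/q[:,2:]
def jig(p,P):
    """jig mm -> world m; p = x,y,yaw"""
    P=np.atleast_2d(P)/1000.; c,s=np.cos(p[2]),np.sin(p[2])
    return np.c_[p[0]+c*P[:,0]-s*P[:,1],p[1]+s*P[:,0]+c*P[:,1],P[:,2]]
E
python3 - <<'E'
from h import *
s=status.read_state(); im=vision.camera("wrist"); cv2.imwrite("pics/wrist0_raw.png",im); np.save("w0.npy",np.r_[s["ee_pos"],s["eef_rot"]])
C=cam("wrist",s); p=(0.545,-0.053,0.2)
B=[[-84,-21,15],[96,-21,15],[96,161,15],[-84,161,15]]
H=[[-34,-144,45],[34,-144,45],[34,-64,45],[-34,-64,45]]
for Q in (B,H): print(proj(jig(p,Q),C).round(0).tolist())
v=cv2.resize(im,(800,500))
cv2.imwrite("pics/wrist0.png",v)
E
```

```text
[[305.0, 146.0], [311.0, -3.0], [160.0, -13.0], [172.0, 138.0]]
[[404.0, 114.0], [412.0, 55.0], [345.0, 50.0], [340.0, 110.0]]
```

View pics/wrist0.png

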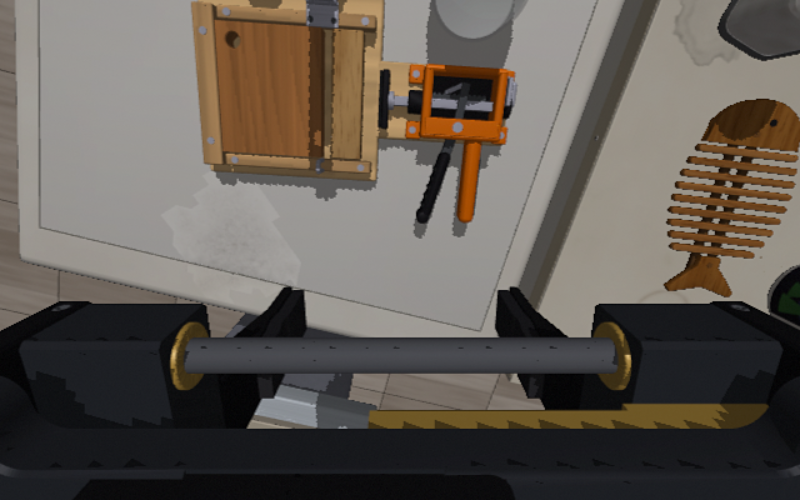

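The wrist view shows the jig from above. In the 800-wide picture, the base corner is at (376,181), the housing spans (424,65) to (505,144), the handle end is at (466,218), the trigger end at (423,218) and the staple at about (319,163). My estimate projects onto the jig to within a few pixels. Next I'll refine it with a fit and check it with an overlay.

```bash
python3 - <<'E'
from h import *
from scipy.optimize import least_squares
a=np.load("w0.npy"); C=cam("wrist",{"ee_pos":a[:3],"eef_rot":a[3:]}); im=cv2.imread("pics/wrist0_raw.png")
P=np.array([[-84,-21,15],[-34,-144,45],[-34,-64,45],[34,-144,45],[34,-64,45],[-68,35,55.5],[-120,-120,30]],float)
px=np.array([[376,181],[504,144],[421,139],[516,68],[424,65],[319,162],[466,220]])*.8
f=least_squares(lambda p:(proj(jig(p,P),C)-px).ravel(),[.545,-.053,.2],loss="soft_l1",x_scale=[.01,.01,.1])
p=f.x; print(p, f.fun.reshape(-1,2).round(1).tolist()); np.save("p.npy",p)
k=4; x0,y0=150,0; big=cv2.resize(im[0:150,150:350],None,fx=k,fy=k,interpolation=cv2.INTER_CUBIC)
def poly(Q,col,closed=True):
    q=(proj(jig(p,Q),C)+.5-[x0,y0])*k; cv2.polylines(big,[np.int32(q)],closed,col,1)
poly([[-84,-21,15],[96,-21,15],[96,161,15],[-84,161,15]],(0,255,0))
poly([[-34,-144,45],[34,-144,45],[34,-64,45],[-34,-64,45]],(255,0,0))
poly([[-62,-15,33],[-62,135,33]],(255,0,255),False); poly([[62,-15,33],[62,135,33]],(255,0,255),False)
poly([[-120,-128,39],[-30,-128,39],[-30,-112,39],[-120,-112,39]],(255,255,0))
poly([[-62,136.5,33],[62,136.5,33]],(0,255,255),False)
poly([[-70,35,55.5],[-66,35,55.5]],(0,0,255),False)
u=np.array([-np.cos(.26),np.sin(.26)]); n=np.array([u[1],-u[0]]); o=np.array([-22,-100])
poly([[*(o+u*l+n*w),38] for l,w in((26,6),(105,6),(105,-6),(26,-6))],(255,255,255))
cv2.imwrite("pics/ov.png",big)
E
```

```text
[ 0.54601197 -0.04973628  0.18158081] [[1.1, -0.2], [-1.8, -0.7], [0.6, -1.5], [-2.9, 0.9], [3.3, -2.1], [0.2, 2.8], [-0.7, 1.7]]
```

View pics/ov.png

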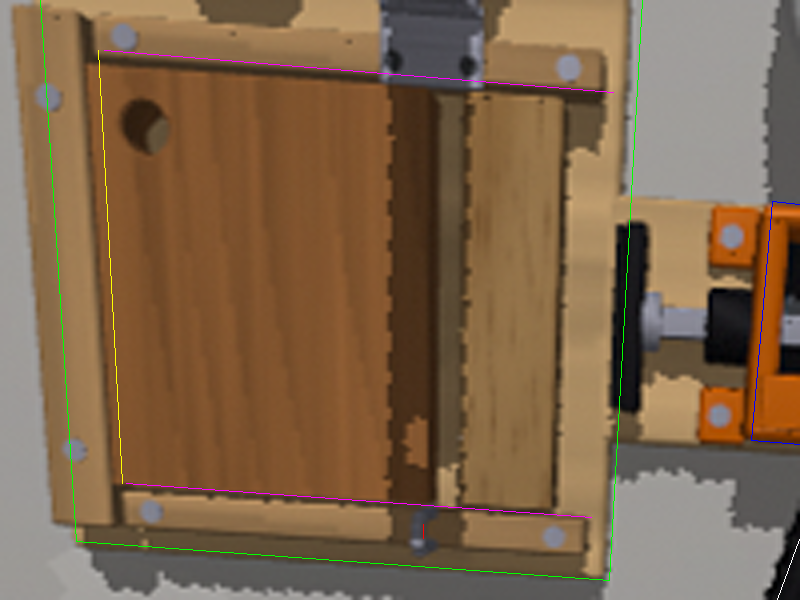

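The overlay is about 2 px off to the right: the stop's inner corner is at (87,56) against the model's (98,50), and the base corner is at (603,578). I'll refit with these zoomed picks, then check the tab position against the scene and side cameras.

```bash
python3 - <<'E'
from h import *
from scipy.optimize import least_squares
a=np.load("w0.npy"); C=cam("wrist",{"ee_pos":a[:3],"eef_rot":a[3:]})
P=np.array([[-84,-21,15],[-62,136.5,33],[62,136.5,33],[-62,-15,33],[62,-15,33],[-34,-64,45],[34,-64,45],[-68,35,55.5]],float)
z=np.array([[603,578],[113,488],[87,56],[585,520],[604,78],[750,438],[765,206],[425,514]],float)
px=z/4+[150,0]-.5
f=least_squares(lambda p:(proj(jig(p,P),C)-px).ravel(),[.545,-.053,.2],loss="soft_l1",x_scale=[.01,.01,.1])
p=f.x; print(p, f.fun.reshape(-1,2).round(1).tolist()); np.save("p.npy",p)
# hasp angle from red tab in scene & side
T=lambda p,q:jig(p,[[82-186*np.cos(q),35,38.5+186*np.sin(q)]])
obs=[]
for c in("scene","side"):
    im=cv2.imread(f"pics/{c}0.png").astype(int); m=((im[:,:,2]>110)&(im[:,:,1]<60)&(im[:,:,0]<60)).astype(np.uint8)
    n,l,st,ce=cv2.connectedComponentsWithStats(m)
    i=[i for i in range(1,n) if st[i,4]>20 and abs(ce[i]-[326,138]).max()<15]; print(c,[(st[j],ce[j]) for j in i]); obs.append(ce[i[0]])
g=least_squares(lambda q:np.r_[[proj(T(p,q[0]),cam(c))[0]-o for c,o in zip(("scene","side"),obs)]].ravel(),[1.5]); print(g.x,g.fun, T(p,g.x[0]))
# free triangulation of tab
t=least_squares(lambda X:np.r_[[proj(X,cam(c))[0]-o for c,o in zip(("scene","side"),obs)]].ravel(),[.6,0,.22]); print("tri",t.x,t.fun)
# shift needed in tool axes
s=status.read_state(); Rt=R.from_quat(s["eef_rot"]).as_matrix(); print("tool yaw",np.arctan2(Rt[1,0],Rt[0,0]),"ee",s["ee_pos"])
E
```

```text
[ 0.54572762 -0.04745367  0.19149307] [[0.6, 0.3], [1.0, -0.4], [0.6, -0.4], [0.4, -0.8], [-0.0, 3.1], [-1.1, -0.1], [-0.4, -1.9], [-1.7, 4.4]]
scene [(array([324, 129,   8,   6,  21], dtype=int32), array([327.04761905, 131.33333333]))]
side []Traceback (most recent call last):
  File "<stdin>", line 15, in <module>
IndexError: list index out of range
```

```bash
python3 - <<'E'
from h import *
from scipy.optimize import least_squares
p=np.load("p.npy")
T=lambda p,q:jig(p,[[82-186*np.cos(q),35,38.5+186*np.sin(q)]])
obs=[]
for c in("scene","side"):
    im=cv2.imread(f"pics/{c}0.png").astype(int); m=((im[:,:,2]>60)&(im[:,:,1]<.45*im[:,:,2])&(im[:,:,0]<.45*im[:,:,2])).astype(np.uint8)
    n,l,st,ce=cv2.connectedComponentsWithStats(m)
    i=[i for i in range(1,n) if st[i,4]>20 and abs(ce[i]-[326,138]).max()<15]; print(c,[(st[j],ce[j]) for j in i]); obs.append(ce[i[0]])
cs=("scene","side")
g=least_squares(lambda q:np.r_[[proj(T(p,q[0]),cam(c))[0]-o for c,o in zip(cs,obs)]].ravel(),[1.5]); print(g.x,g.fun, T(p,g.x[0]))
t=least_squares(lambda X:np.r_[[proj(X,cam(c))[0]-o for c,o in zip(cs,obs)]].ravel(),[.6,0,.22]); print("tri",t.x,t.fun)
s=status.read_state(); Rt=R.from_quat(s["eef_rot"]).as_matrix(); print("tool yaw",np.arctan2(Rt[1,0],Rt[0,0]),"ee",s["ee_pos"])
print("tool shift to grasp tab (m)", Rt.T@(t.x+[0,0,.1635]-s["ee_pos"]), "final tab",jig(p,[[-104,35,38.5]]),"grip",jig(p,[[-75,-111,25]]))
E
```

```text
scene [(array([323, 129,   9,  18, 109], dtype=int32), array([326.9266055, 137.3853211]))]
side [(array([320, 128,   9,  20, 149], dtype=int32), array([324.20805369, 137.5033557 ]))]
[1.49998813] [-1.04531552  0.11800167 -0.83426706  0.1472425 ] [[6.06648597e-01 8.66698361e-06 2.24033911e-01]]
tri [ 0.60676775 -0.00204023  0.22442723] [-0.28286365 -0.47111446 -0.32686607  0.40466961]
tool yaw 0.2546299887057031 ee [ 0.45072717 -0.11633483  0.46508758]
tool shift to grasp tab (m) [ 0.17966774 -0.071299    0.07746996] final tab [[ 0.43696725 -0.03288721  0.0385    ]] grip [[ 0.49322459 -0.17069908  0.025     ]]
```

The tab is at (0.607, -0.001, 0.224) and the hasp angle is 1.50, which agrees with the jig fit (yaw 0.19). Now I'll move above the tab.

Call:
play_rows --pt "0.3 -0.15 0 0 0 0.06" --pt "0.6 -0.3 0 0 0 0.12" --pt "0.8 -0.4 0 0 0 0.12" --pt "0.95 -0.475 0 0 0 0.12" --pt "0.95 -0.475 0 0 0 0.12"

```text
time: 2.85
ee_pos: [0.5705, -0.0144, 0.464]
eef_rot: [0.996, 0.095, -0.0, -0.001]
ft_force: [-0.8, 0.5, 0.2]
width: 0.0868
grip_force: 0.0
```

```bash
python3 - <<'E'
from h import *
p=np.load("p.npy"); s=status.read_state(); Rt=R.from_quat(s["eef_rot"]).as_matrix(); print("tool yaw",np.arctan2(Rt[1,0],Rt[0,0]),"ee",s["ee_pos"])
for t in ([.6067,-.001,.224],): print(Rt.T@(np.array(t)+[0,0,.1635]-s["ee_pos"])/.15)
E
```

```text
tool yaw 0.18969795996334615 ee [ 0.57045901 -0.01435004  0.46402167]
[ 0.25415134 -0.04069014  0.51018973]
```

Call:
play_rows --pt "0.25 -0.04 0 0 0 0" --pt "0.25 -0.04 0.1 0 0 0" --pt "0.25 -0.04 0.3 0 0 0" --pt "0.25 -0.04 0.51 0 0 0" --pt "0.25 -0.04 0.51 0 0 0"

```text
time: 3.35
ee_pos: [0.6034, -0.0054, 0.3841]
eef_rot: [0.996, 0.092, -0.003, 0.0]
ft_force: [0.4, -0.3, 0.1]
width: 0.087
grip_force: 0.0
```

Call:
play_rows --pt "0 0 0 0 0 0" --pt "0 0 0 0 0 0" --pt "0 0 0 0 0 0" --pt "0 0 0 0 0 0" --pt "0 0 0 0 0 0" --fingers -1 --squeeze 8

```text
time: 3.85
ee_pos: [0.6049, -0.0037, 0.3889]
eef_rot: [0.996, 0.093, 0.0, 0.0]
ft_force: [0.7, 0.5, -0.1]
width: 0.0551
grip_force: 0.0
```

```bash
python3 - <<'E'
from h import *
p=np.load("p.npy"); s=status.read_state(); Rt=R.from_quat(s["eef_rot"]).as_matrix(); print("tool yaw",np.arctan2(Rt[1,0],Rt[0,0]),"ee",s["ee_pos"],s["width"],s["grip_force"],s["ft_force"])
# arc offsets, tool axes, shares, relative to q=1.5
f=lambda q:np.array([82-186*np.cos(q),38.5+186*np.sin(q)])
for q in np.arange(1.5,-.01,-.1): d=f(q)-f(1.5); print(round(q,2),(d/150).round(3)*[1,-1])
cv2.imwrite("pics/side1.png",vision.camera("side")[80:320,180:500].repeat(2,0).repeat(2,1))
E
```

```text
tool yaw 0.18602745842546187 ee [ 0.60493389 -0.00372819  0.38887938] 0.055106953823077 0.0 [ 0.6850941   0.50605685 -0.06593909]
1.5 [ 0. -0.]
1.4 [-0.123  0.015]
1.3 [-0.244  0.042]
1.2 [-0.362  0.081]
1.1 [-0.475  0.132]
1.0 [-0.582  0.193]
0.9 [-0.683  0.266]
0.8 [-0.776  0.347]
0.7 [-0.861  0.438]
0.6 [-0.936  0.537]
0.5 [-1.     0.642]
0.4 [-1.054  0.754]
0.3 [-1.097  0.87 ]
0.2 [-1.128  0.991]
0.1 [-1.146  1.113]
-0.0 [-1.152  1.237]
```

View pics/side1.png

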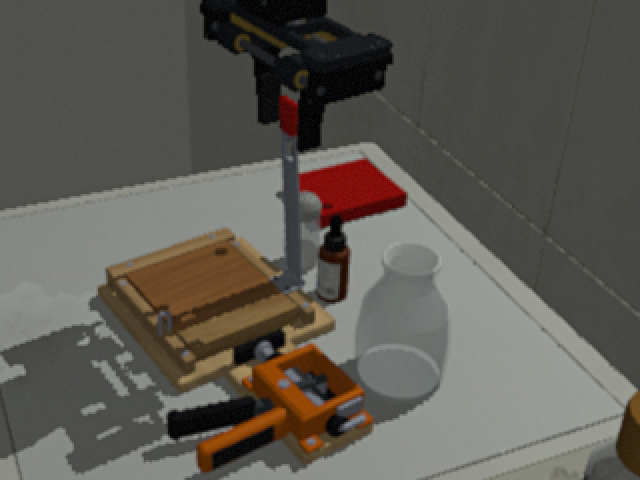

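The tab (at 288,115 in the crop) sits between the fingers, which are still closing. I'll finish closing, then start the arc.

Call:
play_rows --pt "0 0 0 0 0 0" --pt "0 0 0 0 0 0" --pt "0 0 0 0 0 0" --pt "0 0 0 0 0 0" --pt "0 0 0 0 0 0"

```text
time: 4.4
ee_pos: [0.6045, -0.0012, 0.3882]
eef_rot: [0.996, 0.094, -0.0, -0.002]
ft_force: [-2.4, 8.0, 0.6]
width: 0.0239
grip_force: 8.0
```

Call:
play_rows --pt "0 0 0 0 0 0" --pt "0 0 0 0 0 0" --pt "0 0 0 0 0 0"

```text
time: 4.7
ee_pos: [0.6045, -0.0012, 0.3882]
eef_rot: [0.996, 0.094, -0.0, -0.002]
ft_force: [-1.6, 7.3, 0.4]
width: 0.0238
grip_force: 8.0
```

Call:
play_rows --pt "-0.074 -0.017 0.009 0 0 0" --pt "-0.147 -0.017 0.02 0 0 0" --pt "-0.22 -0.017 0.036 0 0 0" --pt "-0.29 -0.017 0.057 0 0 0" --pt "-0.362 -0.017 0.081 0 0 0"

```text
time: 5.2
ee_pos: [0.5508, -0.0109, 0.3762]
eef_rot: [0.996, 0.093, 0.001, -0.0]
ft_force: [1.5, 1.1, -2.3]
width: 0.0239
grip_force: 8.0
```

Call:
play_rows --pt "-0.068 0 0.029 0 0 0" --pt "-0.135 0 0.062 0 0 0" --pt "-0.199 0 0.099 0 0 0" --pt "-0.261 0 0.141 0 0 0" --pt "-0.321 0 0.185 0 0 0"

```text
time: 5.7
ee_pos: [0.5031, -0.0202, 0.3479]
eef_rot: [0.996, 0.093, 0.0, -0.0]
ft_force: [2.3, 1.5, -2.0]
width: 0.0238
grip_force: 8.0
```

Forces are small, so I'll carry on along the arc.

Call:
play_rows --pt "-0.057 0 0.048 0 0 0" --pt "-0.111 0 0.098 0 0 0" --pt "-0.162 0 0.153 0 0 0" --pt "-0.21 0 0.211 0 0 0" --pt "-0.253 0 0.271 0 0 0"

```text
time: 6.2
ee_pos: [0.4658, -0.0274, 0.307]
eef_rot: [0.996, 0.093, -0.0, 0.0]
ft_force: [2.4, 1.2, -1.3]
width: 0.024
grip_force: 8.0
```

Call:
play_rows --pt "-0.04 0 0.063 0 0 0" --pt "-0.076 0 0.128 0 0 0" --pt "-0.109 0 0.195 0 0 0" --pt "-0.137 0 0.263 0 0 0" --pt "-0.161 0 0.333 0 0 0"

```text
time: 6.7
ee_pos: [0.4424, -0.0319, 0.2569]
eef_rot: [0.996, 0.093, 0.0, 0.0]
ft_force: [2.1, -0.4, -0.1]
width: 0.0233
grip_force: 8.0
```

Call:
play_rows --pt "-0.02 0 0.072 0 0 0" --pt "-0.036 0 0.146 0 0 0" --pt "-0.047 0 0.219 0 0 0" --pt "-0.053 0 0.294 0 0 0" --pt "-0.055 0 0.367 0 0 0"

```text
time: 7.2
ee_pos: [0.4346, -0.0334, 0.2018]
eef_rot: [0.996, 0.093, -0.0, 0.0]
ft_force: [-0.7, -1.5, 10.9]
width: 0.0237
grip_force: 8.0
```

Call:
play_rows --pt "0 0 0.02 0 0 0" --pt "0 0 0.02 0 0 0" --pt "0 0 0.02 0 0 0" --pt "0 0 0.02 0 0 0"

```text
time: 7.6
ee_pos: [0.4346, -0.0334, 0.1994]
eef_rot: [0.996, 0.093, 0.0, 0.0]
ft_force: [1.5, -2.2, -1.8]
width: 0.0238
grip_force: 8.0
```

```bash
python3 - <<'E'
from h import *
s=status.read_state(); print(s["ee_pos"],s["ft_force"])
cv2.imwrite("pics/side2.png",cv2.resize(vision.camera("side")[150:330,200:420],None,fx=3.3,fy=3.3,interpolation=cv2.INTER_CUBIC))
E
```

```text
[ 0.43462799 -0.03339218  0.19941735] [ 1.53414407 -2.17481696 -1.76812227]
```

View pics/side2.png

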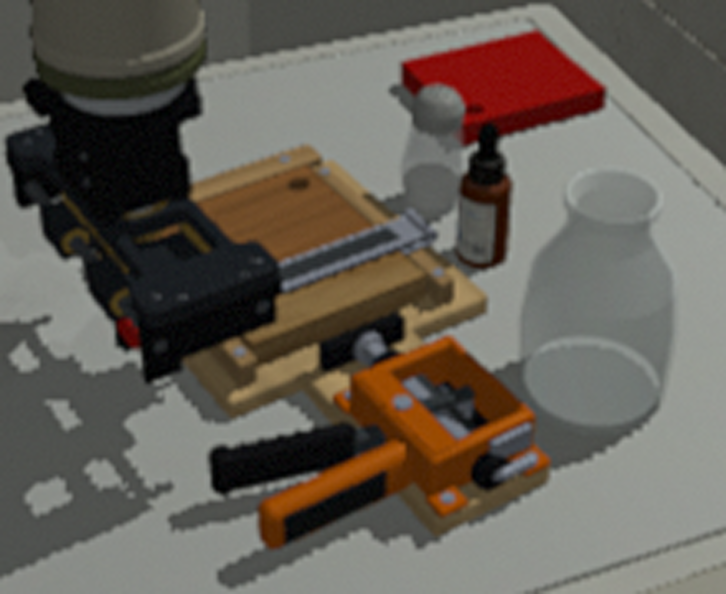

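The side view shows the hasp lying across the wood, with the tab at about (128,330) in the crop still held. The 11 N bump is the stop. Next I'll open, lift, and check the hasp angle.

Call:
play_rows --pt "0 0 -0.005 0 0 0" --pt "0 0 -0.005 0 0 0" --pt "0 0 -0.005 0 0 0" --pt "0 0 -0.005 0 0 0" --pt "0 0 -0.005 0 0 0" --fingers 1

```text
time: 8.15
ee_pos: [0.4345, -0.0332, 0.2004]
eef_rot: [0.996, 0.093, -0.0, 0.0]
ft_force: [-0.3, 0.5, 0.4]
width: 0.056
grip_force: 0.0
```

Call:
play_rows --pt "0 0 -0.1 0 0 0" --pt "0 0 -0.35 0 0 0" --pt "0 0 -0.65 0 0 0" --pt "0 0 -0.85 0 0 0" --pt "0 0 -0.85 0 0 0"

```text
time: 8.65
ee_pos: [0.4358, -0.033, 0.3318]
eef_rot: [0.996, 0.093, 0.003, 0.001]
ft_force: [-0.2, -0.1, -0.2]
width: 0.0859
grip_force: 0.0
```

```bash
python3 - <<'E'
from h import *
from scipy.optimize import least_squares
p=np.load("p.npy"); s=status.read_state(); Rt=R.from_quat(s["eef_rot"]).as_matrix()
print("yaw",np.arctan2(Rt[1,0],Rt[0,0]),s["ee_pos"],s["width"])
cs=["scene","side"]; obs=[]
T=lambda q,u=186:jig(p,[[82-u*np.cos(q),35,38.5+u*np.sin(q)]])
for c in cs:
    im=vision.camera(c); cv2.imwrite(f"pics/{c}3.png",im); im=im.astype(int)
    m=((im[:,:,2]>60)&(im[:,:,1]<.45*im[:,:,2])&(im[:,:,0]<.45*im[:,:,2])).astype(np.uint8)
    e=proj(T(0),cam(c))[0]; n,l,st,ce=cv2.connectedComponentsWithStats(m)
    print(c,"exp",e,[(st[i].tolist(),ce[i].round(1).tolist()) for i in range(1,n) if st[i,4]>10 and abs(ce[i]-e).max()<25], "exp .06/.1",proj(T(.06),cam(c))[0],proj(T(.1),cam(c))[0])
g=jig(p,[[-75,-111,25]])[0]; print("shift shares to grip",Rt.T@(g+[0,0,.1635]-s["ee_pos"])/.15)
E
```

```text
yaw 0.18594231766111194 [ 0.435788   -0.03295882  0.33184115] 0.0858567527108967
scene exp [392.43225983 243.35497804] [([385, 235, 18, 14, 148], [393.1, 242.0])] exp .06/.1 [392.94252881 239.64580745] [393.12626141 237.05471008]
side exp [244.58369842 249.15879715] [([236, 241, 20, 14, 171], [245.7, 247.8])] exp .06/.1 [244.3252897  244.42993232] [244.33410629 241.18219849]
shift shares to grip [0.2007737  0.97009215 0.96001798]
```

The hasp is down: the residual of about 1.3 px corresponds to 0.02 rad or less. Now to the grip point.

Call:
play_rows --pt "0.07 0.3 0 0 0 0" --pt "0.13 0.6 0 0 0 0" --pt "0.2 0.85 0 0 0 -0.01" --pt "0.2 0.97 0 0 0 -0.01" --pt "0.2 0.97 0.1 0 0 -0.01"

```text
time: 9.25
ee_pos: [0.4912, -0.173, 0.3123]
eef_rot: [0.996, 0.094, 0.0, -0.0]
ft_force: [1.2, 0.4, -0.1]
width: 0.0869
grip_force: 0.0
```

```bash
python3 - <<'E'
from h import *
p=np.load("p.npy"); s=status.read_state(); Rt=R.from_quat(s["eef_rot"]).as_matrix()
im=vision.camera("wrist"); C=cam("wrist",s)
u=np.array([-np.cos(.26),np.sin(.26)]); n=np.array([u[1],-u[0]]); o=np.array([-22,-100])
for Q in ([[*(o+u*l+n*w),38] for l,w in((26,6),(105,6),(105,-6),(26,-6))],[[-120,-128,39],[-30,-128,39],[-30,-112,39],[-120,-112,39]]):
    cv2.polylines(im,[np.int32(proj(jig(p,Q),C)+.5)],True,(255,255,255),1)
cv2.imwrite("pics/w4.png",cv2.resize(im,(800,500)))
g=jig(p,[[-75,-111,25]])[0]; print("shift shares to grip",Rt.T@(g+[0,0,.1635]-s["ee_pos"])/.15,np.arctan2(Rt[1,0],Rt[0,0]))
E
```

```text
shift shares to grip [ 0.01568492 -0.01280914  0.82527252] 0.18769376993403042
```

View pics/w4.png

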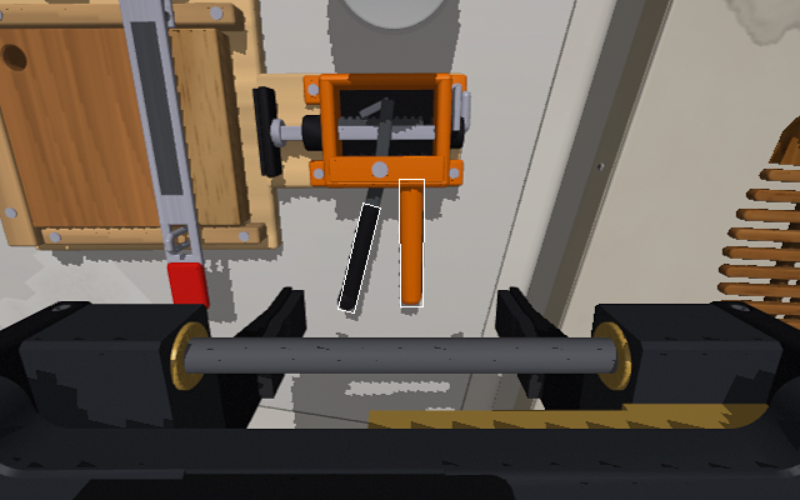

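The overlay fits the handle and trigger to about 1 px, and the staple is visible through the hasp slot at (180,240), so the hasp is down. Descending to the grip point.

Call:
play_rows --pt "0.015 -0.013 0.2 0 0 0" --pt "0.015 -0.013 0.45 0 0 0" --pt "0.015 -0.013 0.65 0 0 0" --pt "0.015 -0.013 0.78 0 0 0" --pt "0.015 -0.013 0.805 0 0 0"

```text
time: 9.8
ee_pos: [0.4911, -0.1661, 0.1893]
eef_rot: [0.995, 0.097, -0.002, -0.002]
ft_force: [-0.3, -0.1, 1.0]
width: 0.0869
grip_force: 0.0
```

Call:
play_rows --pt "0 0 0 0 0 0" --pt "0 0 0 0 0 0" --pt "0 0 0 0 0 0" --pt "0 0 0 0 0 0" --pt "0 0 0 0 0 0" --fingers -1 --squeeze 15

```text
time: 10.3
ee_pos: [0.4928, -0.1681, 0.1927]
eef_rot: [0.995, 0.095, 0.0, 0.0]
ft_force: [-1.6, 3.9, 2.2]
width: 0.0548
grip_force: 2.1
```

Call:
play_rows --pt "0 0 0 0 0 0" --pt "0 0 0 0 0 0" --pt "0 0 0 0 0 0" --pt "0 0 0 0 0 0" --pt "0 0 0 0 0 0"

```text
time: 10.8
ee_pos: [0.4927, -0.1705, 0.192]
eef_rot: [0.996, 0.095, 0.0, 0.001]
ft_force: [2.3, -8.3, -6.8]
width: 0.0338
grip_force: 15.0
```

Full stroke (33.8 mm). I'll release and re-centre by about 2 mm, then pump again.

Call:
play_rows --pt "0 0.005 0 0 0 0" --pt "0 0.012 0 0 0 0" --pt "0 0.012 0 0 0 0" --pt "0 0.012 0 0 0 0" --pt "0 0.012 0 0 0 0" --fingers 1

```text
time: 11.3
ee_pos: [0.4933, -0.17, 0.1924]
eef_rot: [0.995, 0.096, 0.0, 0.0]
ft_force: [-0.7, -0.1, 0.5]
width: 0.0658
grip_force: 0.1
```

Call:
play_rows --pt "0 0 0 0 0 0" --pt "0 0 0 0 0 0" --pt "0 0 0 0 0 0"

```text
time: 11.6
ee_pos: [0.4931, -0.1702, 0.1922]
eef_rot: [0.995, 0.095, -0.0, 0.0]
ft_force: [0.1, 0.3, -0.3]
width: 0.0848
grip_force: 0.0
```

Call:
play_rows --pt "0 0 0 0 0 0" --pt "0 0 0 0 0 0" --pt "0 0 0 0 0 0" --pt "0 0 0 0 0 0" --pt "0 0 0 0 0 0" --fingers -1

```text
time: 12.1
ee_pos: [0.4928, -0.1694, 0.1919]
eef_rot: [0.995, 0.096, -0.001, -0.001]
ft_force: [-2.7, 4.7, 1.8]
width: 0.0549
grip_force: 2.2
```

Call:
play_rows --pt "0 0 0 0 0 0" --pt "0 0 0 0 0 0" --pt "0 0 0 0 0 0" --pt "0 0 0 0 0 0" --pt "0 0 0 0 0 0"

```text
time: 12.6
ee_pos: [0.4926, -0.171, 0.1916]
eef_rot: [0.995, 0.095, -0.001, 0.0]
ft_force: [-1.6, -5.1, -8.1]
width: 0.0338
grip_force: 15.0
```

Call:
play_rows --pt "0 0 0 0 0 0" --pt "0 0 0 0 0 0"

```text
time: 12.8
ee_pos: [0.4926, -0.171, 0.1916]
eef_rot: [0.995, 0.095, -0.001, 0.0]
ft_force: [-1.0, -5.6, -7.3]
width: 0.0331
grip_force: 15.0
```

Call:
play_rows --pt "0 0 0 0 0 0" --pt "0 0.005 0 0 0 0" --pt "0 0.005 0 0 0 0" --pt "0 0.005 0 0 0 0" --pt "0 0.005 0 0 0 0" --fingers 1

```text
time: 13.3
ee_pos: [0.4937, -0.1707, 0.1925]
eef_rot: [0.995, 0.096, 0.0, 0.0]
ft_force: [0.8, 0.2, 0.4]
width: 0.0659
grip_force: 0.3
```

Call:
play_rows --pt "0 0 0 0 0 0" --pt "0 0 0 0 0 0" --pt "0 0 0 0 0 0"

```text
time: 13.6
ee_pos: [0.4933, -0.171, 0.1922]
eef_rot: [0.995, 0.095, -0.0, 0.0]
ft_force: [-0.9, -0.3, 0.7]
width: 0.0848
grip_force: 0.0
```

Call:
play_rows --pt "0 0 0 0 0 0" --pt "0 0 0 0 0 0" --pt "0 0 0 0 0 0" --pt "0 0 0 0 0 0" --pt "0 0 0 0 0 0" --fingers -1

```text
time: 14.1
ee_pos: [0.4929, -0.17, 0.1919]
eef_rot: [0.995, 0.096, -0.001, -0.001]
ft_force: [-4.3, 5.7, 1.6]
width: 0.0549
grip_force: 2.5
```

Call:
play_rows --pt "0 0 0 0 0 0" --pt "0 0 0 0 0 0" --pt "0 0 0 0 0 0" --pt "0 0 0 0 0 0" --pt "0 0 0 0 0 0"

```text
time: 14.6
ee_pos: [0.4925, -0.1706, 0.1915]
eef_rot: [0.995, 0.096, -0.001, -0.0]
ft_force: [-6.0, 1.7, -1.9]
width: 0.0351
grip_force: 15.0
```

Call:
play_rows --pt "0 0 0 0 0 0" --pt "0 0 0 0 0 0"

```text
time: 14.8
ee_pos: [0.4925, -0.1706, 0.1916]
eef_rot: [0.995, 0.096, -0.001, -0.0]
ft_force: [-4.4, 2.4, -2.0]
width: 0.0352
grip_force: 15.0
```

```bash
python3 - <<'E'
from h import *
cv2.imwrite("pics/side5.png",cv2.resize(vision.camera("side")[180:330,210:410],None,fx=4,fy=4,interpolation=cv2.INTER_CUBIC))
E
```

```text
(no output)
```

View pics/side5.png

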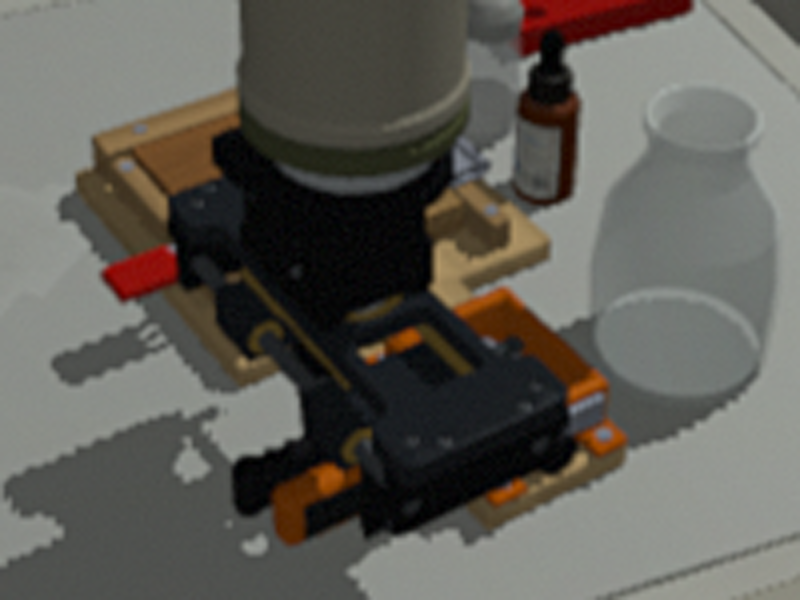

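The side view is mostly hidden by the gripper, but the hasp tab (140,272) is down and the bystanders are untouched. The third stroke stopped at 35.2 mm, short of the 33.1 to 33.8 mm before, so the pad may be pressing. I'll do another stroke to confirm.

Call:
play_rows --pt "0 0 0 0 0 0" --pt "0 0 0 0 0 0" --pt "0 0 0 0 0 0" --pt "0 0 0 0 0 0" --pt "0 0 0 0 0 0" --fingers 1

```text
time: 15.35
ee_pos: [0.4937, -0.1711, 0.1926]
eef_rot: [0.995, 0.095, 0.001, 0.0]
ft_force: [0.3, 1.0, 0.7]
width: 0.0672
grip_force: 0.3
```

Call:
play_rows --pt "0 0 0 0 0 0" --pt "0 0 0 0 0 0" --pt "0 0 0 0 0 0"

```text
time: 15.65
ee_pos: [0.4933, -0.171, 0.1922]
eef_rot: [0.995, 0.095, 0.0, 0.0]
ft_force: [-0.5, -0.5, 1.3]
width: 0.0851
grip_force: 0.0
```

Call:
play_rows --pt "0 0 0 0 0 0" --pt "0 0 0 0 0 0" --pt "0 0 0 0 0 0" --pt "0 0 0 0 0 0" --pt "0 0 0 0 0 0" --fingers -1

```text
time: 16.15
ee_pos: [0.4931, -0.1706, 0.1921]
eef_rot: [0.995, 0.096, -0.0, -0.0]
ft_force: [-1.4, 1.7, -0.0]
width: 0.055
grip_force: 0.8
```

Call:
play_rows --pt "0 0 0 0 0 0" --pt "0 0 0 0 0 0" --pt "0 0 0 0 0 0" --pt "0 0 0 0 0 0" --pt "0 0 0 0 0 0"

```text
time: 16.65
ee_pos: [0.4926, -0.1681, 0.1916]
eef_rot: [0.995, 0.097, -0.002, -0.002]
ft_force: [-6.4, 12.2, 6.9]
width: 0.0414
grip_force: 14.4
```

Call:
play_rows --pt "0 0 0 0 0 0" --pt "0 0 0 0 0 0" --pt "0 0 0 0 0 0" --pt "0 0 0 0 0 0"

```text
time: 17.05
ee_pos: [0.4926, -0.1681, 0.1916]
eef_rot: [0.995, 0.097, -0.002, -0.002]
ft_force: [-6.1, 11.7, 6.3]
width: 0.0414
grip_force: 14.4
```

```bash
python3 - <<'E'
from h import *
s=status.read_state(); p=np.load("p.npy"); print(s["width"],s["ft_force"])
im=vision.camera("scene"); C=cam("scene")
k=5; x0,y0=275,180; big=cv2.resize(im[y0:y0+110,x0:x0+150],None,fx=k,fy=k,interpolation=cv2.INTER_CUBIC)
for y,col in((36.5,(0,255,0)),(6.5,(255,0,0)),(136.5,(0,255,255))):
    cv2.polylines(big,[np.int32((proj(jig(p,[[-60,y,35],[60,y,35]]),C)+.5-[x0,y0])*k)],False,col,1)
cv2.imwrite("pics/sc6.png",big)
E
```

```text
0.04143048679696569 [-6.11376447 11.71452895  6.30690585]
```

View pics/sc6.png

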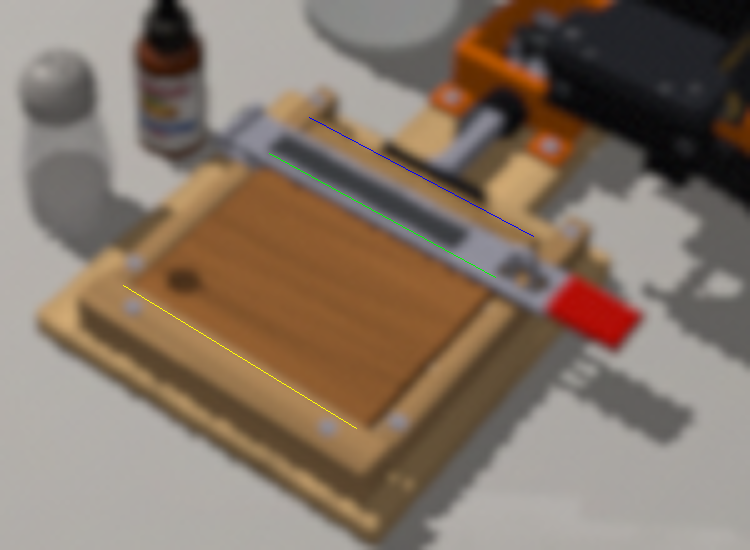

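The scene view shows the strip and board closed up to the end stop (pad edge at the blue y=6.5 line, about 440,175), with the hasp down over the staple. The fourth stroke stalled at about 0.11 rad, so the pad is pressing. I'll raise the squeeze slightly and hold.

Call:
play_rows --pt "0 0 0 0 0 0" --pt "0 0 0 0 0 0" --pt "0 0 0 0 0 0" --pt "0 0 0 0 0 0" --pt "0 0 0 0 0 0" --squeeze 18

```text
time: 17.6
ee_pos: [0.4926, -0.1682, 0.1916]
eef_rot: [0.995, 0.097, -0.002, -0.002]
ft_force: [-7.0, 11.1, 6.5]
width: 0.0411
grip_force: 17.3
```

Call:
play_rows --pt "0 0 0 0 0 0" --pt "0 0 0 0 0 0" --pt "0 0 0 0 0 0" --pt "0 0 0 0 0 0" --pt "0 0 0 0 0 0"

```text
time: 18.1
ee_pos: [0.4926, -0.1682, 0.1917]
eef_rot: [0.995, 0.097, -0.002, -0.002]
ft_force: [-7.4, 11.2, 6.0]
width: 0.0413
grip_force: 17.3
```

```bash
python3 -c "
from bench import job
print(job.close_job())"
```

```text
the job is handed in; nothing more can be done
None
```

The job is handed in at about 18 s with the hasp down over its staple, the strip and board pushed up to the end stop, and the trigger still held at about 17 N (roughly 20 N on the joint by the given formula); the bench returned no verdict.

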